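# Clamp a housing block for chiselling with a lift-collar air valve

### The job

Get the pine block ready for chiselling: slide it fully home into the corner of the clamping fixture, flat on the base and flush against both the long fence and the end stop. Then lift the locking collar on the air valve's lever and throw the lever all the way over towards the clamp, so that the hold-down comes down on the block, and let the collar drop back to lock the lever there. Leave the chisel, hammer, offcut and glue bottle where they lie.

Things in the scene. Friction and masses are not known exactly. Their poses are not given: they have to be found in the camera images.
- block: The work: pine block 130 mm long (its y) x 60 wide (x) x 35 high, about 0.14 kg, loose on the fixture's base, with a housing 25 mm wide and 12 deep cut across its top at y = +18 to +43 mm. Origin: centre of its underside, z up. It starts about 20 to 50 mm short of the fence and 20 to 50 mm short of the end stop, turned up to 0.25 rad.
- block_home (a point): Fixed on the clamping fixture: where the block's origin must come, its axes along this point's, on the plywood base's top, 18 mm above the bench. x points at the fence, -y at the end stop; the corner is open towards -x and +y. The base (screwed down) spans x -130 to 150, y -100 to 150 mm.
- fence (a point): Fixed: middle of the hardwood fence's top edge on the face that the block goes against (30 mm in x from block_home). The fence is 225 mm long in y, 22 mm thick, 30 mm high above the base.
- end_stop (a point): Fixed: middle of the hardwood end stop's top edge on the face that the block's end goes against (65 mm in -y from block_home). The stop is 115 mm long in x, 22 mm thick, 30 mm high above the base.
- clamp_foot: The hold-down's black rubber foot, 20 mm across and 8 thick, sprung; origin at the centre of its pressing underside. It hangs under the end of a flat steel bar (22 mm wide, 12 thick) that reaches over the fence from a clamp cylinder behind it; raised, the foot is 67 mm and the bar's top 87 mm above the bench (its bolt ends 93 mm), so the block slides in under it. Foot at x = +10 mm, bar's end at x = 0 of block_home.
- clamp_bar (a joint): Travel of the hold-down bar (m): 0 = raised, 14 mm clear of the block; 0.017 = down, the foot pressing on the block's top with about 7 N. The valve lever drives it (in proportion to its angle); it cannot be moved by hand.
- lever_pivot (a point): Fixed on the hand-lever air valve (screwed to the bench, left of the fixture): centre of the lever's hinge, 52 mm above the bench. x is the hinge axis, pointing away from the robot; y points left, away from the clamp. Below it the body is 44 mm in x, 74 mm in y, 40 mm high, on a 94 x 78 mm foot plate. On the far side of the lever (x = 12 to 18 mm) a notched steel quadrant reaches 47 mm from the pivot.
- lever (a joint): Angle of the valve lever (rad): 0 = released, leaning 0.35 rad to the pivot's +y, away from the clamp; 0.70 = thrown, leaning 0.35 rad to -y, towards the clamp, at its end stop. Locked at either end while the collar is down; in between it swings with friction (about 3 N at the collar, 6 N near the end as the clamp bites) and stays where it is left.
- collar (a joint): Lift of the locking collar along the lever (m): 0 = down, its pin locked in the quadrant's notch; from about 7 mm the pin clears the quadrant and the lever swings; 9.5 mm is its top stop. A spring pulls it down (2.5 N at the bottom, 5.5 N at the top); let go, it drops into a notch when the lever is within about 0.03 rad of an end.
- lift_ring (a point): On the lever's axis at the underside of the locking collar's flange; z along the lever to the knob, x along the hinge. The collar's grip is a flat aluminium flange 40 mm (x) x 44 mm (y), 8 mm thick (z 0 to 8), on a sleeve 14 mm across running 50 mm down; its pin sticks out to +x (away from the robot) 26 mm down. Collar down, it is 70 mm from the pivot. Lift it from below with a finger either side of the sleeve, or pinch its flat sides.
- knob (a point): Centre of the black ball knob, 28 mm across, on top of the lever, 104 mm from the pivot.
- chisel: Bystander: bench chisel 250 mm long, lying on the bench in front of the valve; origin at the front end of its wooden handle, x along the blade.
- hammer: Bystander: hammer 300 mm long, lying on the right of the fixture; origin at its middle, underside.
- offcut: Bystander: pine offcut 80 x 60 x 30 mm with a notch, at the left of the bench; origin at the centre of its underside.
- glue: Bystander: upright white glue bottle, 60 mm across, 170 mm high, at the far left; origin at the centre of its underside.
Not all that is in view belongs to the job. Leave any grey, turquoise or yellow look-alike of the block alone.

How it is judged:
On the way, in this order (a step that is already met when the one before it is completed fails the run):
1. the block is home against fence and end stop (within 4 mm and 0.04 rad) with the lever still released (x of block in the frame of block_home between -0.004 and 0.004 m and y of block in the frame of block_home between -0.004 and 0.004 m and z of block in the frame of block_home below 0.004 m and angle between the y axis of block and the y axis of block_home, either way round below 0.04 rad and angle between block's own z axis and vertical below 0.06 rad and value of joint lever below 0.1 rad), for 0.2 s.
2. the locking collar is lifted off its notch with the lever still at its released end (value of joint collar above 0.005 m and value of joint lever below 0.1 rad), for 0.02 s.
3. the lever is swung past the middle (value of joint lever above 0.4 rad), for 0.02 s.
At the end, for the whole second after the job is handed in: The block is home in the corner (within 4 mm of fence and stop, within 0.04 rad, flat on the base) and at rest, the lever is thrown (over 0.63 rad) with the locking collar down (under 2 mm), and the hold-down's foot presses on the block with more than 3 N (x of block in the frame of block_home between -0.004 and 0.004 m and y of block in the frame of block_home between -0.004 and 0.004 m and z of block in the frame of block_home below 0.004 m and angle between the y axis of block and the y axis of block_home, either way round below 0.04 rad and angle between block's own z axis and vertical below 0.06 rad and value of joint lever above 0.63 rad and value of joint collar below 0.002 m and contact force between clamp_foot and block above 3 N and linear speed of block below 0.01 m/s); the robot touches nothing.
It fails at once if the chisel is moved more than 30 mm (distance of chisel from where it was at the start of the episode above 0.03 m).
It fails at once if the hammer is moved more than 30 mm (distance of hammer from where it was at the start of the episode above 0.03 m).
It fails at once if the offcut is moved more than 30 mm (distance of offcut from where it was at the start of the episode above 0.03 m).
It fails at once if the glue bottle is moved more than 30 mm (distance of glue from where it was at the start of the episode above 0.03 m).
It also fails if it takes over 72 s, if anything falls off the work surface, if the arm or the gripper's body presses on something with over 40 N, if the wrist force passes 120 N, or if a joint passes its speed limit or range.

### The arm

A 6-joint arm with a two-finger parallel gripper is mounted at the origin on the work surface. World frame = base frame: x ahead of the robot, y to its left, z up, the work surface at z = 0. Lengths are in m, angles in rad, forces in N, time in s.
With the tool pointing down it reaches from about 0.35 to 0.775 m from the base axis. Payload 7.3 kg.
Tool frame: the origin (TCP) lies at the very end of the fingers, on their centre line; the grasp point (between the pads) lies 19 mm behind it; z points along the fingers, y is the line along which they close (so a half turn about z gives the same grasp; the last joint's range is limited). The gripper opens to 92 mm and grips with 3 to 60 N. Pads are 19 mm wide; open, the fingers measure 130 mm over their backs; the gripper's body (75 mm by 190 mm) begins 47 mm behind the grasp point.
Start: joints at [-1.398, 0.342, 1.524, -0, 1.275, -0.146], TCP at [0.165, -0.499, 0.227] pointing down, gripper open.
Joint ranges: [-2.53, 2.53], [-0.77, 2.02], [0.04, 2.7], [-1, 4.14], [0.28, 2.66], [-3.11, 3.11]. Speed limits (rad/s): [2.57, 2.57, 3.14, 3.14, 3.14, 3.14].

### API

Orientations are given as [roll, pitch, yaw] about the fixed x, y, z axes, in that order (R = Rz(yaw) Ry(pitch) Rx(roll)).
In Python, from cell import robot gives the robot as it stands.
- The arm moves only by the tool apply_moves, never from a script. Its argument "motion" is text: rows parted by semicolons, each of 7 numbers parted by spaces: the opening in per cent of the stroke, from 0 (shut) to 100 (fully open), then the shift along the tool's x, y, z in cm, then the turn, a rotation vector about the tool's x, y, z in rad. A call has 1 to 20 rows; each row shifts and turns the commanded pose from where the row before left it, along the tool's axes as they then stand; what a row does not reach is not made up. A row lasts 1/8 s, in which the tool goes at most 62.5 mm and 10.7 degrees, less where a joint would pass 70% of its speed; a pose out of reach is approached as far as the arm can. A call with a gripper value outside its range is refused whole. The fingers move at their own pace and stop on an object; "force" is the grip in N (left out, the last holds). Time passes only in rows, so rows that do not move let the fingers close. It gives the time, the measured TCP pose, the force, the opening and the grip force at its end, in the units of the state.
- robot.observe(): the state, without advancing time (a new reading comes with each control period).
- robot.read_camera(name): name is "side" or "top"; returns a dict with "img" (480x640x3 uint8, red, green, blue), "fovy" (degrees; the focal length in pixels is half the picture's height over the tangent of half this angle, whatever the lens; pixels are square), "cx", "cy" (the principal point, pixels), "R" (3x3) and "t" (3): a world point X has camera coordinates R X + t. Camera axes: x right, y down, z forward; pixel columns grow to the right and rows downward; lengths in m; the calibration is good to about 2 mm. A picture is of the moment at which its call begins. There is no depth.
- robot.hand_in(): hands the job in; it is judged then, once.
Trained networks look in a picture, given as the dict that the camera call returned (one of the last four; its "shot" number tells which), for a name from the list of things; names that differ only in an ending like _2 or _b are one class to them, and where a whole thing is asked for, a point or a joint stands for the part that bears it (a point fixed in the world has none). Each returns a list of dicts, best first, with "score" (0 to 1); they miss things now and then, are a little off and sometimes report something else, mostly with a low value. They report only what shows in the picture. A call takes as long as a camera call. They do not tell look-alikes from the thing itself.
- robot.search_frame(target, picture): "centre" ([x, y, z] in m, in world coordinates, good to about 4 mm: the middle of the surface that is visible of it).
- robot.trace(target, picture): "pixels" (480x640 bool, what is visible of it).
The state is a dict: "time": time; "qpos": joint angles; "qvel": joint speeds; "joint_efforts": joint torques, N m; "tool_pos": TCP position; "tool_rot": TCP orientation; "contact_force": force on the tool from outside, world axes, zero at the start; "torque": the same for the moment, N m; "opening": finger opening in m; "grip_force": force on a finger pad.
Only numpy, scipy, OpenCV 4.12 (cv2) and the standard library are available. Lean on these libraries where they do the work, as an engineer would, in place of code of your own. Each camera call takes 0.05 s, during which the arm holds its last target. There are 200 camera calls.

## Working session

There is one attempt and no reset: what is moved stays moved. The work goes in short steps, Python scripts to look and compute and a tool call to move; the robot and the scene stay as the last step left them, time stands still between calls to the robot, and variables do not carry over. Pictures are saved under pics/ and viewed, at most 10 in all, crops included, and the job is handed in when it is done.

Besides the shell and the picture viewer there is one more tool, called after "Request:" as name(argument=value, ...) on one line, values as JSON. apply_moves: Moves the arm, as the interface text tells. Its arguments: {"type":"object","properties":{"motion":{"type":"string"},"force":{"type":"number"}},"required":["motion"]}

```bash
ls; mkdir -p pics
cat > h.py <<'E'
from cell import robot
import numpy as np, cv2
def K(p):
    f=240/np.tan(np.radians(p["fovy"])/2); return np.array([[f,0,p["cx"]],[0,f,p["cy"]],[0,0,1.]])
def proj(p,X):
    c=np.asarray(X)@np.asarray(p["R"]).T+np.asarray(p["t"]); u=c@K(p).T; return u[...,:2]/u[...,2:]
def onz(p,uv,z):
    uv=np.atleast_2d(np.asarray(uv,float)); R=np.asarray(p["R"]);t=np.asarray(p["t"]); C=-R.T@t
    d=np.c_[uv,np.ones(len(uv))]@np.linalg.inv(K(p)).T@R
    return C+d*((z-C[2])/d[:,2])[:,None]
def save(p,n): cv2.imwrite("pics/"+n+".png",np.ascontiguousarray(p["img"][...,::-1]))
E
python3 - <<'E'
from h import *
for c in("top","side"):
    p=robot.read_camera(c); save(p,c+"1")
    R=np.array(p["R"]);print(c,p["fovy"],-R.T@np.array(p["t"]),R.round(2).tolist())
    for n in "block block_home fence end_stop clamp_foot lever_pivot lift_ring knob chisel hammer offcut glue lever collar".split():
        try:
            r=robot.search_frame(n,p);print(n,[(np.round(a["centre"],3).tolist(),round(a["score"],2)) for a in r[:3]])
        except Exception as e: print(n,e)
print(robot.observe())
E
```

```text
pics
top 44.20860193863969 [ 0.3803685  -0.01389958  1.64631101] [[0.03, -1.0, -0.01], [-1.0, -0.03, -0.06], [0.06, 0.01, -1.0]]
block [([0.353, -0.171, 0.034], 0.84), ([0.716, 0.117, 0.031], 0.82), ([0.227, -0.3, 0.04], 0.81)]
block_home [([0.634, -0.197, 0.022], 0.93), ([0.516, 0.186, 0.126], 0.73)]
fence [([0.626, -0.194, 0.018], 0.9)]
end_stop [([0.627, -0.192, 0.017], 0.81)]
clamp_foot []
lever_pivot [([0.512, 0.176, 0.039], 0.72)]
lift_ring [([0.515, 0.191, 0.127], 0.61)]
knob [([0.519, 0.196, 0.132], 0.56)]
chisel [([0.36, 0.182, 0.021], 0.97)]
hammer [([0.557, -0.466, 0.023], 0.74), ([0.663, 0.357, 0.111], 0.67)]
offcut [([0.5, 0.457, 0.028], 0.7)]
glue [([0.662, 0.36, 0.108], 0.78)]
lever [([0.516, 0.193, 0.129], 0.74)]
collar [([0.513, 0.185, 0.124], 0.45), ([0.662, 0.359, 0.109], 0.25)]
side 48.7107892426758 [0.01912189 0.72759505 0.86576953] [[-0.85, -0.52, 0.02], [-0.36, 0.56, -0.74], [0.38, -0.64, -0.67]]
block [([0.705, 0.126, 0.037], 0.94), ([0.353, -0.143, 0.037], 0.6), ([0.575, -0.184, 0.05], 0.56)]
block_home [([0.613, -0.162, 0.016], 0.76)]
fence [([0.616, -0.158,
[... 585 characters left out ...]
3], 0.65)]
collar []
{'time': 1.5, 'qpos': array([-1.39799669e+00,  3.42009619e-01,  1.52408291e+00, -1.30187763e-05,
        1.27539036e+00, -1.46032611e-01]), 'qvel': array([ 0.00097603,  0.00030133,  0.00083846,  0.00076985,  0.000504  ,
       -0.00088974]), 'joint_efforts': array([-8.82554868e-04, -4.31129444e+01, -2.44475949e+01,  7.17430143e-02,
        4.83966793e-02, -4.61727296e-06]), 'tool_pos': array([ 0.16457158, -0.49857006,  0.22674149]), 'tool_rot': array([3.14148586e+00, 2.82958873e-05, 3.18836032e-01]), 'contact_force': array([ 0.45721802,  1.1337903 , -0.36812399]), 'torque': array([ 0.0334855 ,  0.02001695, -0.01663572]), 'grip_force': 0.0, 'opening': 0.09205896111058208}
```

View pics/top1.png

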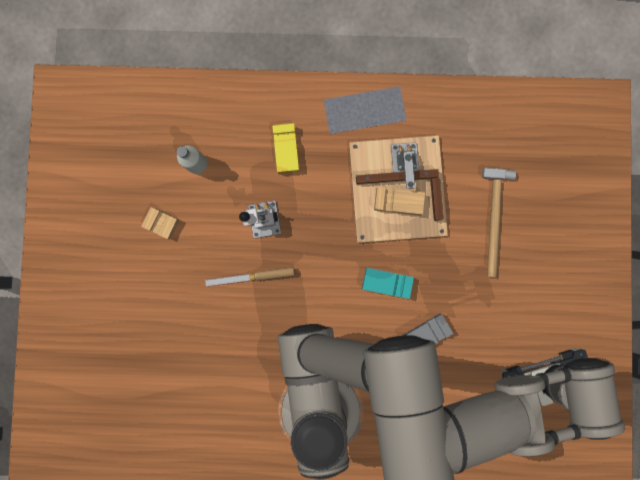

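View pics/side1.png

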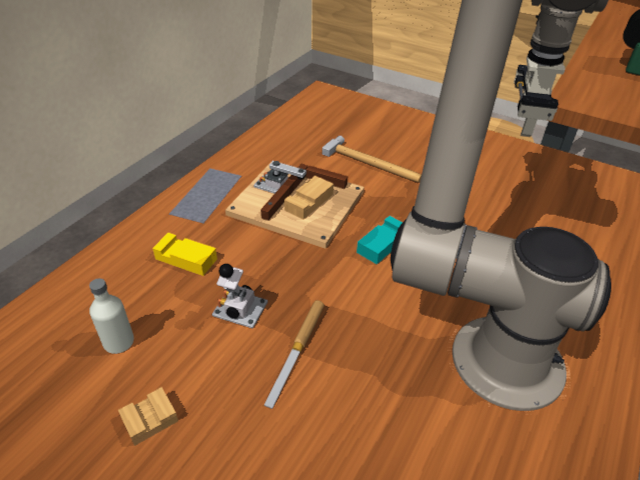

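Top view: fixture base corners about (349,143),(438,137),(447,237),(357,242); pine block centred (400,202); valve at (263,217) with knob at (245,216); look-alikes are yellow, turquoise and grey.

Run:
```python
from h import *
p=robot.read_camera("top"); s=robot.read_camera("side")
im=p["img"][...,::-1]
a=cv2.resize(im[125:250,340:460],None,fx=4,fy=4,interpolation=cv2.INTER_CUBIC)
b=cv2.resize(im[190:250,230:295],None,fx=4,fy=4,interpolation=cv2.INTER_CUBIC)
c=cv2.resize(s["img"][...,::-1][255:335,205:275],None,fx=3,fy=3,interpolation=cv2.INTER_CUBIC)
o=np.zeros((500,760,3),np.uint8);o[:500,:480]=a;o[:240,490:750]=b;o[250:490,490:700]=c
cv2.imwrite("pics/crop.png",o)
def quad(m):
    m=m.astype(np.uint8); n,l,st,_=cv2.connectedComponentsWithStats(m); i=1+st[1:,4].argmax()
    c=max(cv2.findContours((l==i).astype(np.uint8),cv2.RETR_EXTERNAL,cv2.CHAIN_APPROX_NONE)[0],key=len)
    return c
for n,z in(("block_home",.018),("block",.053)):
  for q in(p,s):
    for r in robot.trace(n,q)[:6]:
        m=r["pixels"]; 
        ys,xs=np.nonzero(m)
        c=quad(m); w=onz(q,c[:,0,:],z)[:,:2]
        rc=cv2.minAreaRect((w*1000).astype(np.float32)); print(n,round(r["score"],2),m.sum(),xs.mean().round(),ys.mean().round(),np.round(rc[0]),np.round(rc[1]),rc[2])
```

```text
block_home 0.55 7991 397.0 187.0 [ 614. -195.] [281. 253.] 5.808058738708496
block_home 0.93 6258 294.0 203.0 [ 614. -200.] [290. 297.] 5.890361309051514
block 0.93 721 432.0 329.0 [ 222. -283.] [ 64. 111.] 31.620742797851562
block 0.61 1072 388.0 283.0 [ 352. -170.] [131.  61.] 80.45783233642578
block 0.56 1052 286.0 148.0 [711. 116.] [134.  60.] 7.633193016052246
block 0.97 1231 378.0 241.0 [ 343. -137.] [164.  78.] 83.09545135498047
block 0.92 1724 185.0 254.0 [692. 142.] [151.  90.] 8.000115394592285
block 0.57 1183 308.0 197.0 [ 569. -180.] [164.  82.] 86.42415618896484
block 0.53 1087 367.0 159.0 [ 511. -394.] [112. 301.] 78.77332305908203
block 0.51 2111 109.0 319.0 [703. 354.] [ 63. 211.] 61.133914947509766
```

View pics/crop.png

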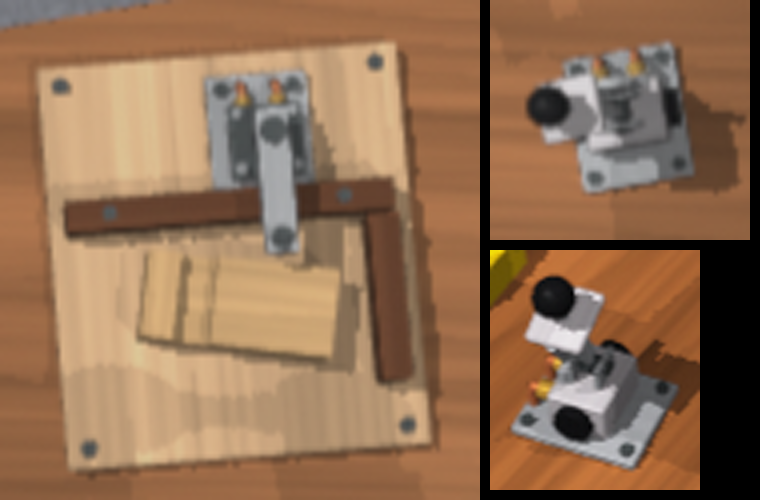

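Crop: block top corners approx (150,252),(340,265),(332,357),(138,337), housing at the left (+y) end; valve plate and knob are clear, lever leaning left. Next I compute the poses.

Run:
```python
from h import *
from scipy.optimize import least_squares
p=robot.read_camera("top"); s=robot.read_camera("side")
A=lambda pts,ox:(np.array(pts,float)-[ox,0]+.5)/4-.5
yaw=lambda v:np.arctan2(v[1],v[0])
def fitrect(w,half):  # corners (sx,sy)
    f=lambda q:(np.c_[np.cos(q[2])*half[:,0]-np.sin(q[2])*half[:,1]+q[0],np.sin(q[2])*half[:,0]+np.cos(q[2])*half[:,1]+q[1]]-w).ravel()
    r=least_squares(f,[*w.mean(0),.1]);return r.x,np.abs(r.fun).max()
base=onz(p,A([(38,68),(396,42),(432,443),(70,468)],0)+[340,125],.018)[:,:2]
S=np.array([[1,1],[1,-1],[-1,-1],[-1,1]])
q,e=fitrect(base,S*[.14,.125]);print("base",q,e)
c,sn=np.cos(q[2]),np.sin(q[2]);Rf=np.array([[c,-sn],[sn,c]])
home=q[:2]-Rf@[.01,.025];print("home",home,"yaw",q[2])
fe=onz(p,A([(66,236),(255,220)],0)+[340,125],.048)[:,:2];print("fence face in home",(fe-home)@Rf)
es=onz(p,A([(365,220),(380,382)],0)+[340,125],.048)[:,:2];print("stop face in home",(es-home)@Rf)
b=onz(p,A([(150,252),(340,265),(332,357),(138,337)],0)+[340,125],.053)[:,:2]
q,e=fitrect(b,np.array([[1,1],[1,-1],[-1,-1],[-1,1]])*[.03,.065]);print("block",q,e,"in home",(q[:2]-home)@Rf, ((b-home)@Rf).round(3).tolist())
v=onz(p,A([(678,42),(692,177),(585,192)],490)+[230,190],.006)[:,:2]
q,e=fitrect(v,np.array([[1,-1],[-1,-1],[-1,1]])*[.047,.039]);print("valve",q,e)
for n in("knob","lift_ring","lever_pivot","clamp_foot"):
  for cam in(p,s):
    for r in robot.trace(n,cam)[:2]:
        ys,xs=np.nonzero(r["pixels"]);print(n,cam["shot"],round(r["score"],2),len(xs),xs.min(),xs.max(),ys.min(),ys.max(),xs.mean().round(1),ys.mean().round(1))
# knob: dark blob triangulation
def blob(cam,x0,y0,x1,y1):
    g=cam["img"][y0:y1,x0:x1].max(2)<45; n,l,st,ce=cv2.connectedComponentsWithStats(g.astype(np.uint8)); print(st[1:].tolist()); i=1+st[1:,4].argmax(); return ce[i]+[x0,y0]
u1=blob(p,236,205,253,228);u2=blob(s,212,258,236,280)
print(u1,u2)
r=least_squares(lambda X:np.r_[proj(p,X)-u1,proj(s,X)-u2],[.51,.2,.15]);print("knob",r.x,r.fun)
```

```text
base [ 0.61498422 -0.19694291  0.10161186] 0.0006705273151155211
home [ 0.60757173 -0.22282833] yaw 0.10161186140288275
fence face in home [[0.02696353 0.14158567]
 [0.02829445 0.0125383 ]]
stop face in home [[ 0.02270473 -0.06197823]
 [-0.08824105 -0.06271868]]
block [ 0.576966   -0.19781705 -0.06495223] 0.0017888249992757954 in home [-0.0279108   0.02798682] [[0.011, 0.086], [-0.007, -0.042], [-0.069, -0.031], [-0.046, 0.099]]
valve [0.52039154 0.17126679 0.1600981 ] 0.001641034851348977
knob 5 0.65 242 239 263 210 225 249.0 217.1
knob 6 0.78 581 216 242 263 294 229.1 277.4
lift_ring 5 0.7 200 242 261 209 226 251.9 217.8
lift_ring 6 0.54 325 216 242 268 291 230.6 280.4
lever_pivot 5 0.62 1077 239 279 202 238 261.5 219.2
lever_pivot 6 0.75 2030 212 266 264 327 236.6 299.0
[[4, 8, 9, 8, 54]]
[[7, 6, 14, 14, 146]]
[244.22222222 216.48148148] [225.80821918 270.43150685]
knob [0.51305807 0.20754542 0.15055997] [-0.06258779 -0.09740021  0.08463701  0.00786304]
```

Request:
apply_moves(motion="54 0 0 0 0 0 0.108; 54 0 0 0 0 0 0.109; 54 3.7 -2.6 1 0 0 0; 54 3.7 -2.6 1 0 0 0; 54 3.7 -2.6 1 0 0 0; 54 3.7 -2.6 1 0 0 0; 54 3.7 -2.6 1 0 0 0; 54 3.7 -2.6 1 0 0 0; 54 3.7 -2.6 1 0 0 0; 54 3.7 -2.6 1 0 0 0; 54 3.7 -2.6 1 0 0 0; 54 3.7 -2.6 1 0 0 0; 54 0 0 0 0 0 0; 54 0 0 0 0 0 0", force=20)

```text
time: 4.05
tool_pos: [0.5059, -0.2025, 0.1267]
tool_rot: [3.141, 0.001, 0.102]
contact_force: [-0.4, 0.6, 0.8]
opening: 0.0497
grip_force: 0.0
```

```bash
cat >> h.py <<'E'
from scipy.spatial.transform import Rotation as Ro
HOME=np.array([.6070,-.2220,.018]); FY=.1016; PIV=np.array([.520,.171,.052]); VY=.16
def to(yawf,org,local,R=None):
    """shift in tool axes (cm) from measured pose to a local point of frame (org,yawf), and turn rotvec to R"""
    o=robot.observe(); T=Ro.from_euler("xyz",o["tool_rot"])
    X=org+Ro.from_euler("z",yawf).apply(local)
    d=T.inv().apply(X-o["tool_pos"])*100
    tr=(T.inv()*R).as_rotvec() if R is not None else 0
    return d.round(2),np.round(tr,3)
def where(yawf,org):
    o=robot.observe(); return (Ro.from_euler("z",-yawf).apply(o["tool_pos"]-org)*1000).round(1), np.round(o["tool_rot"],3), o["contact_force"].round(1), round(o["time"],1), round(o["opening"],4), round(o["grip_force"],1)
E
python3 -c "
from h import *
print(where(FY,HOME)); print(to(FY,HOME,[-.095,.028,.017]))
p=robot.read_camera('top'); save(p,'t2')"
```

```text
(array([-98.6,  29.7, 108.7]), array([3.141e+00, 1.000e-03, 1.020e-01]), array([-0.4,  0.6,  0.8]), 4.0, 0.0497, 0.0)
(array([0.36, 0.17, 9.17]), np.int64(0))
```

Request:
apply_moves(motion="54 0 0.1 4 0 0 0; 54 0 0.1 4 0 0 0; 54 0 0 1.2 0 0 0; 54 1 0 0 0 0 0; 54 0.8 0 0 0 0 0; 54 0.6 0 0 0 0 0; 54 0.6 0 0 0 0 0; 54 0.6 0 0 0 0 0; 54 0.6 0 0 0 0 0; 54 0.6 0 0 0 0 0; 54 0.4 0 0 0 0 0; 54 0.2 0 0 0 0 0; 54 0.2 0 0 0 0 0; 54 0 0 0 0 0 0")

```text
time: 5.85
tool_pos: [0.5623, -0.1986, 0.0347]
tool_rot: [3.141, -0.0, 0.102]
contact_force: [0.0, 0.1, -0.5]
opening: 0.0491
grip_force: 0.0
```

```bash
python3 -c "
from h import *
print(where(FY,HOME))
p=robot.read_camera('top');im=p['img'][...,::-1]
cv2.imwrite('pics/c3.png',cv2.resize(im[125:250,340:460],None,fx=4,fy=4,interpolation=cv2.INTER_CUBIC))"
```

```text
(array([-42.1,  27.8,  16.7]), array([ 3.141, -0.   ,  0.102]), array([ 0. ,  0.1, -0.5]), 5.8, 0.0491, 0.0)
```

View pics/c3.png

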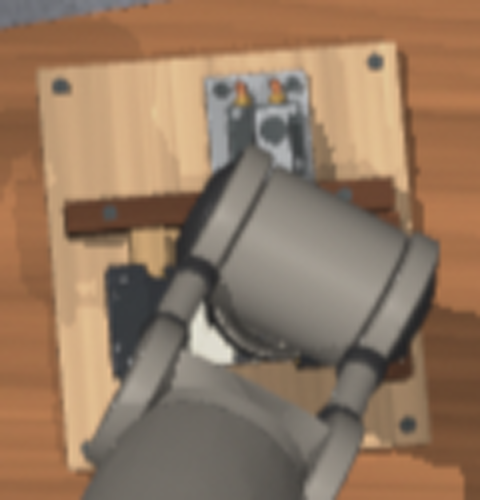

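The arm hides the block from above, but the left part of it can be seen at the fence's edge (x≈150, y≈250). I'll feel for contact by force.

Request:
apply_moves(motion="54 0.2 0 0 0 0 0; 54 0.2 0 0 0 0 0; 54 0 0 0 0 0 0")

```text
time: 6.28
tool_pos: [0.5653, -0.1984, 0.0346]
tool_rot: [-3.141, 0.002, 0.102]
contact_force: [-4.5, -1.1, 2.8]
opening: 0.0496
grip_force: 2.5
```

Request:
apply_moves(motion="54 0.2 0 0 0 0 0; 54 0 0 0 0 0 0")

```text
time: 6.52
tool_pos: [0.5654, -0.1983, 0.0347]
tool_rot: [-3.141, 0.006, 0.102]
contact_force: [-11.5, -2.9, 7.3]
opening: 0.0497
grip_force: 6.3
```

```bash
python3 -c "
from h import *
print(where(FY,HOME)); p=robot.read_camera('side'); save(p,'s4')"
```

```text
(array([-39. ,  27.8,  16.7]), array([-3.141,  0.006,  0.102]), array([-11.5,  -2.9,   7.3]), 6.5, 0.0497, 6.3)
```

Request:
apply_moves(motion="54 -1 0 0 0 0 0; 54 -1 0 0 0 0 0; 30 0 0 -4 0 0 0; 0 0 0 -4 0 0 0; 0 0 0 0 0 0 -0.1745; 0 0 0 0 0 0 -0.1745; 0 0 0 0 0 0 -0.1745; 0 0 0 0 0 0 -0.1745; 0 0 0 0 0 0 -0.1745; 0 0 0 0 0 0 -0.1745; 0 0 0 0 0 0 -0.1745; 0 0 0 0 0 0 -0.1745; 0 0 0 0 0 0 -0.1745; 0 0 0 0 0 0 0")

```text
time: 8.32
tool_pos: [0.5481, -0.1999, 0.1147]
tool_rot: [3.141, 0.0, 1.671]
contact_force: [-1.0, 0.0, 0.1]
opening: 0.0004
grip_force: 0.0
```

```bash
python3 -c "
from h import *
print(where(FY,HOME)); print(to(FY,HOME,[.003,.125,.017],Ro.from_euler('xyz',[np.pi,0,FY+np.pi/2])))
p=robot.read_camera('side')
im=p['img'][...,::-1]
cv2.imwrite('pics/c4.png',cv2.resize(im[150:270,210:390],None,fx=4,fy=4,interpolation=cv2.INTER_CUBIC))"
```

```text
(array([-56.3,  27.9,  96.7]), array([3.141, 0.   , 1.671]), array([-1. ,  0. ,  0.1]), 8.3, 0.0004, 0.0)
(array([9.72, 5.91, 7.97]), array([ 0.   ,  0.   , -0.002]))
```

View pics/c4.png

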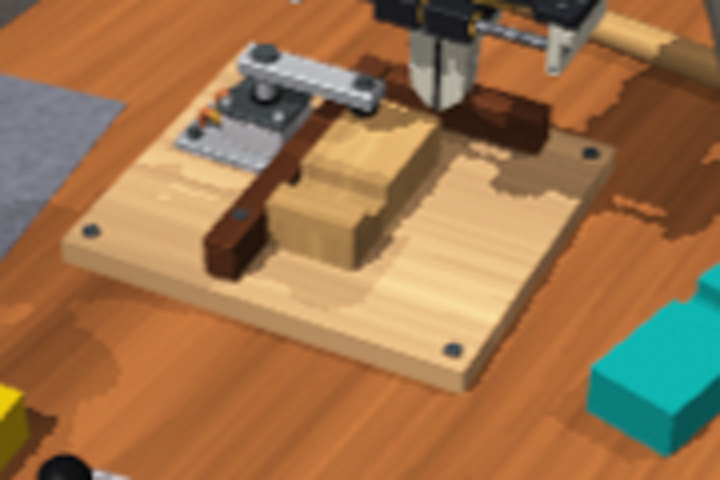

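The block lies flush along the fence, with a gap left to the end stop. Next I push it along the fence.

Request:
apply_moves(motion="0 3.3 2 0 0 0 0; 0 3.2 2 0 0 0 0; 0 3.2 1.9 0 0 0 0; 0 0 0 4 0 0 0; 0 0 0 3 0 0 0; 0 0 0 1 0 0 0; 0 -1 0 0 0 0 0; 0 -0.8 0 0 0 0 0; 0 -0.6 0 0 0 0 0; 0 -0.6 0 0 0 0 0; 0 -0.6 0 0 0 0 0; 0 -0.5 0 0 0 0 0; 0 -0.4 0 0 0 0 0; 0 -0.2 0 0 0 0 0; 0 0 0 0 0 0 0")

```text
time: 10.25
tool_pos: [0.6018, -0.1445, 0.0346]
tool_rot: [-3.141, 0.0, 1.672]
contact_force: [-0.5, -0.1, -0.5]
opening: 0.0005
grip_force: 0.0
```

Request:
apply_moves(motion="0 -0.2 0 0 0 0 0; 0 0 0 0 0 0 0")

```text
time: 10.5
tool_pos: [0.602, -0.1464, 0.0346]
tool_rot: [-3.141, 0.0, 1.672]
contact_force: [0.1, 0.8, 0.4]
opening: 0.0006
grip_force: 0.0
```

```bash
python3 -c "
from h import *
print(where(FY,HOME))"
```

```text
(array([ 2.7, 75.7, 16.6]), array([-3.141,  0.   ,  1.672]), array([0.1, 0.8, 0.4]), 10.5, 0.0006, 0.0)
```

Request:
apply_moves(motion="0 -0.2 0 0 0 0 0; 0 0 0 0 0 0 0")

```text
time: 10.75
tool_pos: [0.6019, -0.1468, 0.0347]
tool_rot: [-3.141, -0.002, 1.672]
contact_force: [-1.1, 5.7, 1.2]
opening: 0.0002
grip_force: 3.0
```

Request:
apply_moves(motion="0 -0.2 0 0 0 0 0; 0 0 0 0 0 0 0")

```text
time: 11.0
tool_pos: [0.6018, -0.1469, 0.0347]
tool_rot: [-3.14, -0.005, 1.673]
contact_force: [-2.0, 12.2, 4.8]
opening: 0.0001
grip_force: 6.5
```

```bash
python3 -c "
from h import *
print(where(FY,HOME))"
```

```text
(array([ 2.4, 75.2, 16.7]), array([-3.14 , -0.005,  1.673]), array([-2. , 12.2,  4.8]), 11.0, 0.0001, 6.5)
```

Request:
apply_moves(motion="0 1 0 0 0 0 0; 0 1 0 0 0 0 0; 0 0 0 -5 0 0 0; 0 0 0 -5 0 0 0; 0 5 -3 -2 0 0 0; 0 5 -3 -2 0 0 0; 50 5 -3 0 0 0 0; 50 0 0 0 0 0 0")

```text
time: 12.0
tool_pos: [0.4934, 0.0124, 0.1753]
tool_rot: [-3.141, -0.0, 1.676]
contact_force: [0.1, -0.8, -0.1]
opening: 0.0159
grip_force: 0.0
```

```bash
python3 -c "
from h import *
print(where(FY,HOME))
p=robot.read_camera('side');t=robot.read_camera('top')
a=cv2.resize(p['img'][...,::-1][155:245,220:370],None,fx=5,fy=5,interpolation=cv2.INTER_CUBIC)
o=cv2.resize(t['img'][...,::-1][160:250,345:445],None,fx=4,fy=4,interpolation=cv2.INTER_CUBIC)
cv2.imwrite('pics/c5.png',cv2.resize(a,None,fx=1,fy=1));cv2.imwrite('pics/c5t.png',o)
b=np.zeros((600,750,3),np.uint8);b[:360,:600]=cv2.resize(a,(600,360));b[360:600,:267]=cv2.resize(o,(267,240));cv2.imwrite('pics/c5.png',b)"
```

```text
(array([-89.2, 244.7, 157.3]), array([-3.141, -0.   ,  1.676]), array([ 0.1, -0.8, -0.1]), 12.0, 0.0159, 0.0)
```

View pics/c5.png

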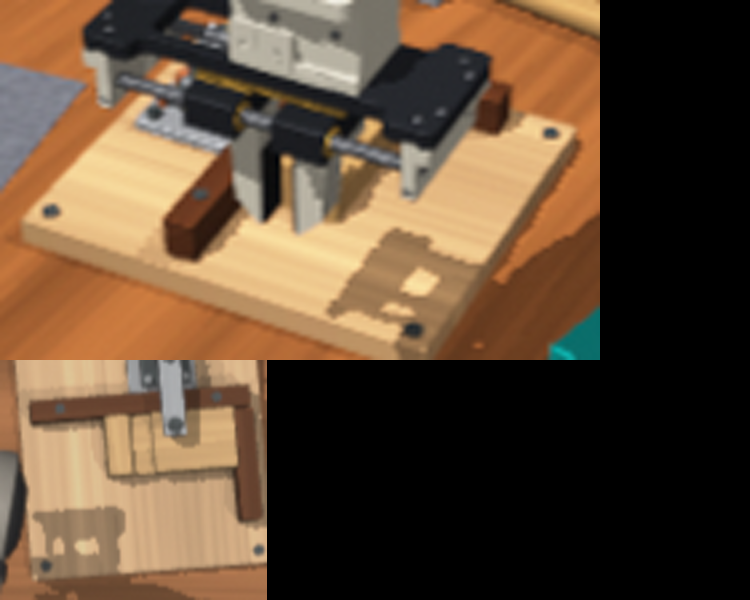

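Top view: block sits in the corner against fence and stop; its long front edge runs (110,474)→(237,468) in the crop. I'll check the angle numerically.

```bash
python3 -c "
from h import *
t=robot.read_camera('top')
R2=Ro.from_euler('z',FY)
g=t['img'].astype(np.float32)
def prof(y,xs,z=.053):
    X=HOME*[1,1,0]+R2.apply(np.c_[xs,np.full(len(xs),y),np.zeros(len(xs))])+[0,0,z]
    uv=proj(t,X).astype(np.float32)
    return cv2.remap(g,uv[None,:,0].copy(),uv[None,:,1].copy(),cv2.INTER_CUBIC)[0].mean(1)
def edge(y,a,b):
    xs=np.arange(a,b,.0005);d=np.abs(np.gradient(cv2.GaussianBlur(prof(y,xs)[None],(9,1),2)[0]));return xs[d.argmax()]*1000
ys=np.array([-50,-40,-30,-20,-10,0,10,50,58])/1000
e=np.array([edge(y,-.045,-.018) for y in ys]);print('front edge',e.round(1),np.polyfit(ys*1000,e,1))
ys=np.array([75,85,95,105,115,125])/1000
def edgez(y,a,b):
    xs=np.arange(a,b,.0005);d=np.abs(np.gradient(cv2.GaussianBlur(prof(y,xs,.048)[None],(9,1),2)[0]));return xs[d.argmax()]*1000
e=np.array([edgez(y,.04,.065) for y in ys]);print('fence back',e.round(1),np.polyfit(ys*1000,e,1))
"
```

```text
front edge [-30.5 -30.5 -31.  -31.  -31.  -30.5 -31.5 -31.5 -31. ] [-6.45117080e-03 -3.09673819e+01]
fence back [51.5 51.5 52.  52.5 51.5 51.5] [1.42857143e-03 5.16071429e+01]
```

Block is home (edge within 1 mm, under 0.01 rad). Now the lever.

```bash
cat >> h.py <<'E'
PIV=np.array([.519,.1715,.052])
def lev(th,s):
    return np.array([0,s*np.sin(th),s*np.cos(th)]), Ro.from_euler("z",VY)*Ro.from_euler("x",-th)*Ro.from_euler("z",np.pi/2)*Ro.from_euler("x",np.pi)
def wl():
    o=robot.observe(); T=Ro.from_euler("xyz",o["tool_rot"]); l=Ro.from_euler("z",-VY).apply(o["tool_pos"]-PIV)
    z=-(Ro.from_euler("z",-VY)*T).as_matrix()[:,2]
    return dict(hx=round(l[0]*1e3,1),s=round(np.hypot(l[1],l[2])*1e3,1),th=round(np.arctan2(l[1],l[2]),3),tilt=np.arctan2(z[1],z[2]).round(3),F=o["contact_force"].round(1),op=round(o["opening"],4),g=round(o["grip_force"],1),t=round(o["time"],1))
E
python3 -c "
from h import *
l,R=lev(.35,.15);print(to(VY,PIV,l,R), robot.observe()['qpos'].round(2),wl())"
```

```text
(array([21.05,  3.59, -1.81]), array([-0.009, -0.349, -0.058])) [-0.14  0.34  1.68 -0.    1.12 -0.24] {'hx': np.float64(-48.1), 's': np.float64(199.1), 'th': np.float64(-0.905), 'tilt': np.float64(0.001), 'F': array([ 0.1, -0.7, -1. ]), 'op': 0.0282, 'g': 0.0, 't': 12.2}
```

Request:
apply_moves(motion="65 0 0 -3 0 0 -0.058; 65 4.2 0.7 0 0 0 0; 65 4.2 0.7 0 0 0 0; 65 4.2 0.7 0 0 0 0; 65 4.2 0.7 0 0 0 0; 65 4.2 0.7 0 0 0 0; 65 0 0 0 0 -0.175 0; 65 0 0 0 0 -0.175 0; 65 0 0 0 0 0 0; 65 0 0 0 0 0 0")

```text
time: 13.4
tool_pos: [0.4976, 0.2221, 0.2042]
tool_rot: [-3.141, 0.348, 1.73]
contact_force: [0.4, 0.6, -0.8]
opening: 0.0596
grip_force: 0.0
```

```bash
python3 -c "
from h import *
for s in(.14,.065):
  l,R=lev(.35,s);print(to(VY,PIV,l,R),wl())"
```

```text
(array([0.21, 1.31, 2.12]), array([-0.001, -0.002, -0.001])) {'hx': np.float64(-13.1), 's': np.float64(161.2), 'th': np.float64(0.337), 'tilt': np.float64(0.348), 'F': array([ 0.4,  0.6, -0.8]), 'op': 0.0596, 'g': 0.0, 't': 13.4}
(array([0.19, 1.32, 9.62]), array([-0.001, -0.002, -0.001])) {'hx': np.float64(-13.1), 's': np.float64(161.2), 'th': np.float64(0.337), 'tilt': np.float64(0.348), 'F': array([ 0.4,  0.6, -0.8]), 'op': 0.0596, 'g': 0.0, 't': 13.4}
```

Request:
apply_moves(motion="65 0.2 1.3 0 0 0 0; 65 0 0 0 0 0 0; 65 0 0 3 0 0 0; 65 0 0 3 0 0 0; 65 0 0 2.5 0 0 0; 65 0 0 1.1 0 0 0; 65 0 0 0 0 0 0; 65 0 0 0 0 0 0")

```text
time: 14.4
tool_pos: [0.5153, 0.1944, 0.1148]
tool_rot: [3.14, 0.35, 1.73]
contact_force: [-0.2, -0.1, 0.1]
opening: 0.0598
grip_force: 0.0
```

```bash
python3 -c "
from h import *
print(wl())
p=robot.read_camera('side');t=robot.read_camera('top')
a=cv2.resize(p['img'][...,::-1][225:335,170:300],None,fx=5,fy=5,interpolation=cv2.INTER_CUBIC)
cv2.imwrite('pics/c6.png',a)"
```

```text
{'hx': np.float64(0.0), 's': np.float64(67.0), 'th': np.float64(0.354), 'tilt': np.float64(0.35), 'F': array([-0.2, -0.1,  0.1]), 'op': 0.0598, 'g': 0.0, 't': 14.4}
```

View pics/c6.png

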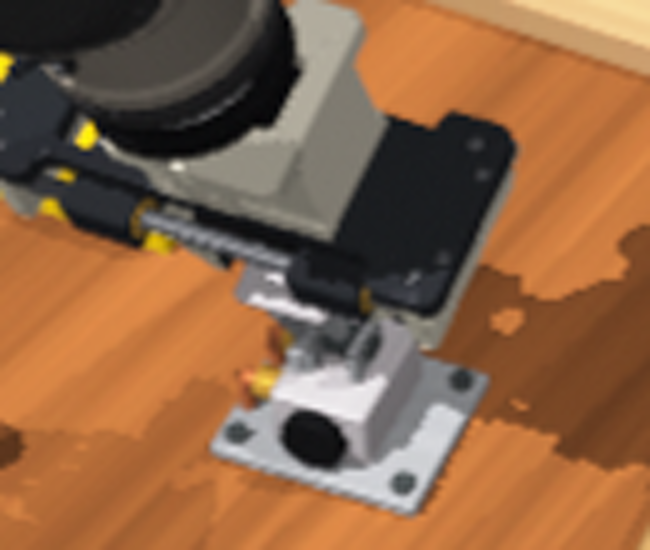

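The gripper straddles the flange (at about (290,290)), with the pads either side and no contact yet. Closing.

Request:
apply_moves(motion="65 0 0 0.3 0 0 0; 0 0 0 0 0 0 0; 0 0 0 0 0 0 0; 0 0 0 0 0 0 0; 0 0 0 0 0 0 0; 0 0 0 0 0 0 0", force=40)

```text
time: 15.25
tool_pos: [0.5167, 0.1935, 0.1113]
tool_rot: [3.137, 0.349, 1.73]
contact_force: [6.4, 0.1, -3.7]
opening: 0.0394
grip_force: 39.9
```

```bash
python3 -c "
from h import *
print(wl())"
```

```text
{'hx': np.float64(1.3), 's': np.float64(63.2), 'th': np.float64(0.356), 'tilt': np.float64(0.349), 'F': array([ 6.4,  0.1, -3.7]), 'op': 0.0394, 'g': 39.9, 't': 15.2}
```

Request:
apply_moves(motion="0 0 0.1 -0.3 0 0 0; 0 0 0 -0.3 0 0 0; 0 0 0 -0.3 0 0 0; 0 0 0 0 0 0 0; 0 0 0 0 0 0 0")

```text
time: 15.88
tool_pos: [0.5162, 0.1963, 0.1193]
tool_rot: [3.14, 0.35, 1.731]
contact_force: [6.0, -0.6, -5.7]
opening: 0.0396
grip_force: 39.9
```

```bash
python3 -c "
from h import *
print(wl())
l,R=lev(.35,.0728)
x,R2=lev(-.35,.0728)
# per-row move for swing in n rows
n=10
a,Ra=lev(.35,.0728);b,Rb=lev(.28,.0728)
d=Ra.inv().apply(Ro.from_euler('z',VY).apply(b-a))*100;print(d.round(3),(Ra.inv()*Rb).as_rotvec().round(4))"
```

```text
{'hx': np.float64(1.2), 's': np.float64(71.7), 'th': np.float64(0.355), 'tilt': np.float64(0.35), 'F': array([ 6. , -0.6, -5.7]), 'op': 0.0396, 'g': 39.9, 't': 15.9}
[-0.509  0.     0.018] [-0.    0.07 -0.  ]
```

Request:
apply_moves(motion="0 -0.51 0 0.02 0 0.07 0; 0 -0.51 0 0.02 0 0.07 0; 0 -0.51 0 0.02 0 0.07 0; 0 0 0 0 0 0 0")

```text
time: 16.38
tool_pos: [0.5191, 0.181, 0.1233]
tool_rot: [3.139, 0.139, 1.729]
contact_force: [8.7, 0.2, -5.2]
opening: 0.0397
grip_force: 40.0
```

```bash
python3 -c "
from h import *
print(wl())"
```

```text
{'hx': np.float64(1.6), 's': np.float64(71.9), 'th': np.float64(0.131), 'tilt': np.float64(0.139), 'F': array([ 8.7,  0.2, -5.2]), 'op': 0.0397, 'g': 40.0, 't': 16.4}
```

Request:
apply_moves(motion="0 -0.51 0.1 0.02 0 0.07 0; 0 -0.51 0.05 0.02 0 0.07 0; 0 -0.51 0 0.02 0 0.07 0; 0 -0.51 0 0.02 0 0.07 0; 0 -0.51 0 0.02 0 0.07 0; 0 -0.51 0 0.02 0 0.07 0; 0 0 0 0 0 0 0")

```text
time: 17.25
tool_pos: [0.5251, 0.1516, 0.1206]
tool_rot: [3.14, -0.282, 1.729]
contact_force: [7.5, 4.0, -5.1]
opening: 0.0394
grip_force: 40.0
```

```bash
python3 -c "
from h import *
print(wl())"
```

```text
{'hx': np.float64(2.9), 's': np.float64(71.7), 'th': np.float64(-0.292), 'tilt': np.float64(-0.282), 'F': array([ 7.5,  4. , -5.1]), 'op': 0.0394, 'g': 40.0, 't': 17.2}
```

Request:
apply_moves(motion="0 -0.5 0 0.02 0 0.07 0; 0 -0.2 0 0 0 0.02 0; 0 0 0 0 0 0 0; 0 0 0 0 0 0 0")

```text
time: 17.75
tool_pos: [0.526, 0.1479, 0.1195]
tool_rot: [3.139, -0.374, 1.731]
contact_force: [6.0, 12.2, -1.2]
opening: 0.0397
grip_force: 39.9
```

```bash
python3 -c "
from h import *
print(wl())"
```

```text
{'hx': np.float64(3.2), 's': np.float64(71.8), 'th': np.float64(-0.347), 'tilt': np.float64(-0.374), 'F': array([ 6. , 12.2, -1.2]), 'op': 0.0397, 'g': 39.9, 't': 17.8}
```

At the end stop (12 N). Lower the collar, then release.

Request:
apply_moves(motion="0 0 0 0.3 0 0 0; 0 0 0 0.3 0 0 0; 0 0 0 0.3 0 0 0; 0 0 0 0 0 0 0; 0 0 0 0 0 0 0")

```text
time: 18.38
tool_pos: [0.5256, 0.1508, 0.1114]
tool_rot: [3.138, -0.373, 1.732]
contact_force: [5.6, 10.7, 0.8]
opening: 0.0395
grip_force: 40.1
```

```bash
python3 -c "
from h import *
print(wl())"
```

```text
{'hx': np.float64(3.3), 's': np.float64(63.1), 'th': np.float64(-0.347), 'tilt': np.float64(-0.373), 'F': array([ 5.6, 10.7,  0.8]), 'op': 0.0395, 'g': 40.1, 't': 18.4}
```

Collar is back at its bottom position (s = 63). Open and retreat along the lever.

Request:
apply_moves(motion="65 0.2 0 0 0 0 0; 65 0 0 0 0 0 0; 65 0 0 0 0 0 0; 65 0 0 0 0 0 0; 65 0 0 -2 0 0 0; 65 0 0 -4 0 0 0; 65 0 0 -5 0 0 0; 65 0 0 -5 0 0 0; 65 -5 0 -2 0 0 0; 65 -5 -3 0 0 0 0; 65 0 -5 0 0 0 0; 65 0 -5 0 0 0 0; 65 0 -5 0 0 0 0; 65 0 0 0 0 0 0")

```text
time: 20.12
tool_pos: [0.3693, -0.0345, 0.2428]
tool_rot: [-3.141, -0.37, 1.728]
contact_force: [-0.2, -0.9, 0.7]
opening: 0.0597
grip_force: 0.0
```

```bash
python3 -c "
from h import *
print(wl())
p=robot.read_camera('side');t=robot.read_camera('top')
a=cv2.resize(p['img'][...,::-1][160:335,190:370],None,fx=2.2,fy=2.2,interpolation=cv2.INTER_CUBIC)
b=cv2.resize(t['img'][...,::-1][130:250,230:450],None,fx=3.4,fy=3.4,interpolation=cv2.INTER_CUBIC)
b=cv2.resize(b,(400,218))
o=np.zeros((600,800,3),np.uint8);o[:a.shape[0],:a.shape[1]]=a;o[380:598,:400]=b
c=cv2.resize(p['img'][...,::-1][255:335,205:275],(400,457));o[:457,400:]=c
cv2.imwrite('pics/c7.png',o)"
```

```text
{'hx': np.float64(-180.6), 's': np.float64(262.0), 'th': np.float64(-0.755), 'tilt': np.float64(-0.37), 'F': array([-0.2, -0.9,  0.7]), 'op': 0.0597, 'g': 0.0, 't': 20.1}
```

View pics/c7.png

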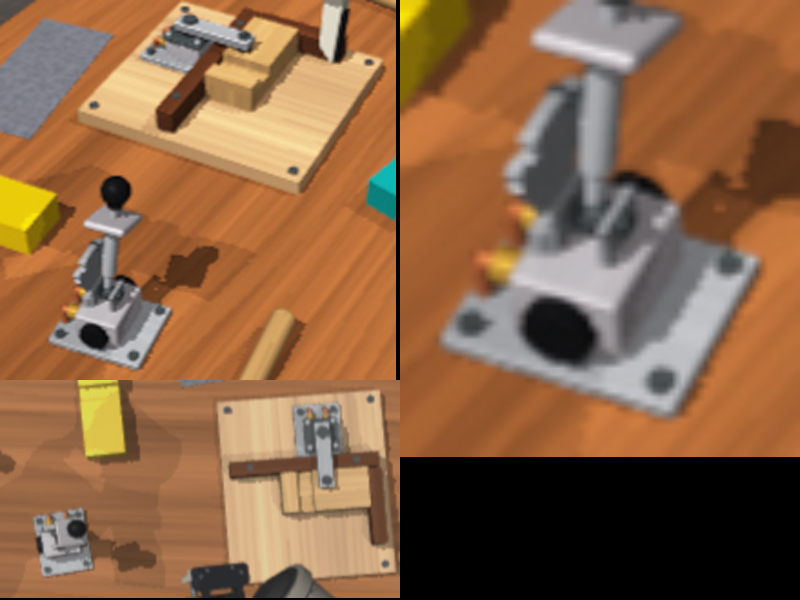

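The lever now leans towards the clamp and the bar is down on the block. I'll check the knob angle and the flange's lower near corner at about pixel (245,266) numerically.

```bash
python3 -c "
from h import *
from scipy.optimize import least_squares
p=robot.read_camera('side');t=robot.read_camera('top')
R=Ro.from_euler('z',VY)
P0=PIV
def blob(cam,g0):
    u,v=proj(cam,g0).astype(int);x0,y0=u-14,v-14
    g=cam['img'][y0:y0+28,x0:x0+28].max(2)<45;n,l,st,ce=cv2.connectedComponentsWithStats(g.astype(np.uint8));i=1+st[1:,4].argmax();return ce[i]+[x0,y0]
g0=P0+R.apply([0,-.0357,.0977])
a,b=blob(t,g0),blob(p,g0)
r=least_squares(lambda X:np.r_[proj(t,X)-a,proj(p,X)-b],g0);l=R.inv().apply(r.x-P0);print('knob',l,'angle',np.arctan2(l[1],l[2]),r.fun.round(2))
for c in(0,.004,.0085):
    L=Ro.from_euler('x',.35)
    print(c,proj(p,P0+R.apply(L.apply([[-.02,.022,.07+c],[-.02,-.022,.07+c],[.02,.022,.07+c],[.02,-.022,.07+c]]))).round(1).tolist())
"
```

```text
knob [ 0.00347394 -0.03536344  0.09644876] angle -0.3514346904033629 [-0.09 -0.15  0.13  0.01]
0 [[246.0, 269.0], [256.0, 260.9], [228.0, 263.3], [238.5, 255.5]]
0.004 [[246.2, 267.2], [256.2, 259.1], [228.2, 261.5], [238.7, 253.7]]
0.0085 [[246.5, 265.1], [256.4, 257.1], [228.4, 259.5], [238.9, 251.8]]
```

```bash
python3 -c "
from h import *
p=robot.read_camera('side')
new=p['img'].astype(np.float32);old=cv2.imread('pics/side1.png')[...,::-1].astype(np.float32)
R=Ro.from_euler('z',VY);P0=PIV+R.apply([.002,0,-.001])
s=np.arange(.055,.095,.001)
for nm,g,th in(('old',old,.35),('new',new,-.35)):
  L=Ro.from_euler('x',-th)
  for yy in(-.015,-.006,.006,.015):
    uv=proj(p,P0+R.apply(L.apply(np.c_[np.full(len(s),-.02),np.full(len(s),yy),s]))).astype(np.float32)
    f=cv2.remap(g,uv[None,:,0].copy(),uv[None,:,1].copy(),cv2.INTER_LINEAR)[0]
    f=f.min(1); print(nm,yy,f.astype(int)[::2].tolist())
"
```

```text
old -0.015 [47, 47, 47, 47, 46, 45, 45, 51, 60, 82, 103, 124, 141, 149, 172, 203, 213, 215, 199, 185]
old -0.006 [45, 45, 46, 48, 48, 49, 52, 60, 73, 90, 107, 120, 130, 133, 132, 131, 130, 130, 130, 130]
old 0.006 [88, 79, 72, 68, 64, 63, 64, 74, 96, 121, 152, 177, 188, 177, 158, 145, 132, 130, 130, 131]
old 0.015 [75, 75, 74, 75, 75, 75, 79, 92, 113, 137, 163, 185, 203, 217, 225, 226, 226, 227, 227, 224]
new -0.015 [49, 49, 49, 48, 47, 46, 45, 45, 46, 47, 55, 63, 66, 57, 51, 50, 50, 50, 50, 52]
new -0.006 [48, 48, 48, 48, 47, 46, 45, 45, 46, 50, 59, 76, 94, 112, 129, 96, 64, 52, 51, 53]
new 0.006 [49, 49, 49, 47, 46, 45, 45, 45, 47, 54, 67, 82, 101, 121, 137, 145, 148, 125, 90, 63]
new 0.015 [49, 48, 48, 47, 46, 45, 45, 45, 47, 57, 71, 89, 107, 125, 140, 148, 149, 150, 131, 104]
```

```bash
python3 -c "
from h import *
p=robot.read_camera('side')
new=p['img'].astype(np.float32);old=cv2.imread('pics/side1.png')[...,::-1].astype(np.float32)
k1=np.array([.51306,.20755,.15056]);k2=PIV+Ro.from_euler('z',VY).apply([.00347,-.03536,.09645])
d=k1-k2;vy=np.arctan2(-d[0],d[1]);print('yaw',vy,'swing',np.linalg.norm(d[:2]))
R=Ro.from_euler('z',vy)
s=np.arange(.056,.096,.001)
for nm,g,th,k in(('old',old,.35,k1),('new',new,-.35,k2)):
  L=Ro.from_euler('x',-th); P0=k-R.apply(L.apply([0,0,.104])); print(P0.round(4))
  for yy in(-.016,-.01,.01,.016):
    uv=proj(p,P0+R.apply(L.apply(np.c_[np.full(len(s),-.02),np.full(len(s),yy),s]))).astype(np.float32)
    f=cv2.remap(g,uv[None,:,0].copy(),uv[None,:,1].copy(),cv2.INTER_LINEAR)[0].min(1)
    print(nm,yy,f.astype(int)[::2].tolist())
"
```

```text
yaw 0.2099017055171781 swing 0.07198550355358162
[0.5205 0.1727 0.0529]
old -0.016 [47, 46, 46, 46, 46, 47, 52, 62, 78, 101, 127, 148, 172, 190, 205, 201, 167, 138, 106, 75]
old -0.01 [47, 48, 48, 47, 46, 46, 49, 55, 67, 83, 100, 114, 126, 132, 134, 132, 130, 149, 164, 165]
old 0.01 [81, 82, 82, 81, 79, 79, 76, 78, 85, 98, 119, 148, 176, 197, 214, 204, 180, 157, 144, 130]
old 0.016 [77, 77, 77, 77, 77, 77, 78, 80, 86, 100, 123, 148, 173, 197, 211, 219, 224, 227, 227, 224]
[0.5206 0.172  0.0508]
new -0.016 [49, 49, 47, 47, 46, 45, 44, 46, 53, 65, 78, 85, 66, 53, 50, 51, 51, 52, 52, 53]
new -0.01 [48, 48, 48, 47, 46, 45, 45, 46, 51, 66, 83, 101, 117, 102, 71, 53, 51, 52, 54, 53]
new 0.01 [49, 48, 48, 47, 46, 45, 45, 46, 52, 67, 85, 101, 121, 138, 146, 148, 146, 124, 93, 70]
new 0.016 [49, 48, 46, 47, 46, 45, 45, 47, 54, 70, 84, 101, 121, 138, 146, 149, 150, 138, 111, 91]
```

```bash
python3 -c "
from h import *
print(robot.hand_in())"
```

```text
the job is handed in; nothing more can be done
None
```

The job is handed in, but the hand-in call returned no verdict. By my measurements the block is home in the corner, within about 1 mm and 0.01 rad. The lever is fully thrown (about 0.70 rad) with the collar down in its notch. The hold-down looks pressed on the block in the last picture, though I did not measure its force, and I never touched the chisel, hammer, offcut or glue bottle.

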